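Tighten the mould press with the click wrench

TASK

Close the little screw press: push the red-handled click wrench clockwise (seen from above) until the bolt is tight and the handle clicks over at its knuckle, but do not lean on it and fold the handle well past the click. Ease off until the handle springs straight, push it to a second click to make sure, then let it straighten again and take the hand away, leaving the bolt tight and everything else on the table where it is.

Things in the scene. Friction and masses are not known exactly. Their poses are not given: they have to be found in the camera images.
- press: Small green screw press, fixed to the table; origin under its centre, on the bolt axis. Base 160x190x22 mm, two 18 mm posts 75 mm to either side, green yoke with its top 100 mm above the table (nuts and bolt boss to 108 mm), over a round aluminium mould whose lid's top is 60 mm above the table. Farther than 105 mm from the bolt axis nothing of it is higher than 22 mm.
- bolt_axis (a point): Point on the vertical axis of the press's bolt, 125 mm above the table, the height of the wrench's centre line. The wrench is captive on the bolt and swings level about this axis; clockwise seen from above tightens. Nothing stands above it.
- wrench_grip (a point): Centre of the wrench's red grip with black rings, on its centre line, 125 mm above the table, 150 mm from the bolt axis while the handle is straight. The grip is a level round bar 26 mm thick, 90 mm long; a dark end cap ends 207 mm from the axis. Its x axis points along the handle, away from the bolt.
- wrench_knuckle (a point): The wrench's breakaway knuckle, a dark vertical pin 40 mm from the bolt axis, between steel head and handle. It turns with the bolt; while the handle is straight it lies on the line from the bolt axis to the grip.
- wrench_handle (a joint): Bend at the knuckle, rad: 0 straight, grows as the handle folds clockwise ahead of the head, stop at 0.4. A damped spring holds it straight up to 1 N m (9 N at mid-grip), then it clicks over at hardly rising resistance and springs straight when eased off. From 0.08 (9 mm at the grip) it has clicked; past 0.26 (30 mm) is over-pulled.
- foot_underside (a point): Centre of the underside of the press's steel foot (disc 84 mm across, below the yoke). It sinks 5 mm per rad of tightening and is home on the mould lid 60 mm above the table. Till then the bolt turns against friction (about 2.5 N at the grip), then stops dead. At the start 0.5 to 1 rad are left; where the wrench then points differs each time.
- cookies_a: Bystander, to be left alone: clear bag of dark cookies, 65x99x87 mm, standing. Origin at the centre of its underside.
- cookies_b: Bystander, to be left alone: clear bag of light brown cookies, 64x96x94 mm, standing. Origin at the centre of its underside.
- bell: Bystander, to be left alone: counter bell, white dome on a black foot, 74 mm across, 57 high. Origin at the centre of its underside.
- packet: Bystander, to be left alone: flat kraft-paper packet, 62x100x14 mm. Origin at the centre of its underside.
- tape: Bystander, to be left alone: roll of beige tape lying flat, 98 mm across, 25 high. Origin at the centre of its underside.
- oval_dish: Bystander, to be left alone: cream oval dish with two ears, 108x179x38 mm. Origin at the centre of its underside.

How it is judged:
By the outcome, as a careful person would: the job done as asked, in the order asked, and still so for the second after the job is handed in, with the robot touching nothing.
It also fails if it takes over 58 s, if anything falls off the work surface, if the arm or the gripper's body presses on something with over 40 N, if the wrist force passes 120 N, or if a joint passes its speed limit or range.

ROBOT

A 6-joint arm with a two-finger parallel gripper is mounted at the origin on a cart in front of the work surface, level with it; the furniture and walls round the work are solid. World frame = base frame: x ahead of the robot, y to its left, z up, the work surface at z = 0. Lengths are in m, angles in degrees, forces in N, time in s.
With the tool pointing down it reaches from about 0.275 to 0.825 m from the base axis. Payload 5.2 kg.
Tool frame: the origin (TCP) lies midway between the tips of the shut fingers; the grasp point (between the pads) lies grip_depth behind it (grip_depth is the distance from the TCP to the grasp point, in m); z points along the fingers, y is the line along which they close (so a half turn about z gives the same grasp; the last joint's range is limited). The gripper opens to 93 mm and grips with 3 to 60 N. Pads are 15 mm wide; open, the fingers measure 128 mm over their backs; the gripper's body (75 mm by 188 mm) begins 65 mm behind the grasp point.
Start: joints at [58.797, 14.817, 87.949, -0, 77.235, -11.62], TCP at [0.184, 0.518, 0.198] pointing down, gripper open.
Joint ranges: [-179.93, 179.93], [-52.35, 119.4], [10.71, 147.94], [-69.91, 249.91], [12.55, 155.21], [-178.61, 178.61]. Speed limits (degrees/s): [147.25, 147.25, 180, 180, 180, 180].

INTERFACE

Orientations are given as a 3x3 rotation matrix whose columns are the frame's x, y, z axes.
In Python, from station import observe, camera, hand_in, grip_depth gives the robot as it stands.
- The arm moves only by the tool move_arm, never from a script. Its argument "targets" is a list of rows, each a list of 7 numbers: the opening, from 0 (shut) to 1 (fully open), then the shift along the tool's x, y, z in m, then the turn, a rotation vector about the tool's x, y, z in rad. A call has 1 to 20 rows; each row shifts and turns the commanded pose from where the row before left it, along the tool's axes as they then stand; what a row does not reach is not made up. A row lasts 1/8 s, in which the tool goes at most 62.5 mm and 10.7 degrees, less where a joint would pass 70% of its speed; a pose out of reach is approached as far as the arm can. A call is refused whole if a number of a shift passes 0.0625 or a number of a turn 0.188, either way. A call with a gripper value outside its range is refused whole. The fingers move at their own pace and stop on an object; "grip_force" is the grip in N (left out, the last holds). Time passes only in rows, so rows that do not move let the fingers close. It gives the time, the measured TCP pose, the force, the opening and the grip force at its end, in the units of the state.
- observe(): the state, without advancing time (a new reading comes with each control period).
- camera(name): name is "scene" or "top" or "wrist"; returns a dict with "frame" (400x640x3 uint8, red, green, blue), "depth" (400x640 float32, m along the optical axis (not along the pixel's ray), 0 where there is no reading), "fx", "fy", "cx", "cy" (pixels), "camera_from_world" (4x4, takes a point from world to camera coordinates). Camera axes: x right, y up, looking along -z (the intrinsics and any distortion apply to the point x, -y, -z); pixel columns grow to the right and rows downward; lengths in m; the calibration is good to about 2 mm. A picture is of the moment at which its call begins.
- hand_in(): hands the job in; it is judged then, once.
The state is a dict: "clock": time; "joint_pos": joint angles; "joint_vel": joint speeds; "effort": joint torques, N m; "eef_pos": TCP position; "tcp_rot": TCP orientation; "contact_force": force on the tool from outside, world axes, zero at the start; "moment": the same for the moment, N m; "width": opening from 0.0 (shut) to 1.0 (fully open); "gripper_force": force on a finger pad.
Only numpy, scipy, OpenCV 4.12 (cv2) and the standard library are available. Lean on these libraries where they do the work, as an engineer would, in place of code of your own. Each camera call takes 0.05 s, during which the arm holds its last target. There are 200 camera calls.

## Working session

There is one attempt and no reset: what is moved stays moved. The work goes in short steps, Python scripts to look and compute and a tool call to move; the robot and the scene stay as the last step left them, time stands still between calls to the robot, and variables do not carry over. Pictures are saved under pics/ and viewed, at most 10 in all, crops included, and the job is handed in when it is done.

Besides the shell and the picture viewer there is one more tool, called after "Emit:" as name(argument=value, ...), one argument or row to a line, values as JSON. move_arm: Moves the arm, as the interface text tells. Its arguments: {"type":"object","properties":{"targets":{"type":"array","items":{"type":"array","items":{"type":"number"}}},"grip_force":{"type":"number"}},"required":["targets"]}

```bash
mkdir -p pics
cat > h.py <<'E'
import numpy as np, cv2
from station import observe, camera, hand_in, grip_depth
def ray(c,u,v):
    M=np.linalg.inv(c["camera_from_world"]); d=np.array([(u-c["cx"])/c["fx"],-(v-c["cy"])/c["fy"],-1.])
    return M[:3,3],M[:3,:3]@d
def plane(c,u,v,z):
    o,d=ray(c,u,v); return o+d*(z-o[2])/d[2]
def save(c,n): cv2.imwrite("pics/"+n,c["frame"][:,:,::-1])
def cloud(c):
    v,u=np.mgrid[:400,:640]; M=np.linalg.inv(c["camera_from_world"]); D=c["depth"]
    p=np.stack([(u-c["cx"])/c["fx"]*D,-(v-c["cy"])/c["fy"]*D,-D],-1)
    return p@M[:3,:3].T+M[:3,3]
E
python3 - <<'E'
from h import *
for n in("top","scene"):
    c=camera(n); save(c,n+"0.png"); print(n,c["fx"],np.linalg.inv(c["camera_from_world"]).round(3).tolist())
    P=cloud(c); f=cv2.cvtColor(c["frame"],cv2.COLOR_RGB2HSV)
    m=((f[...,0]<8)|(f[...,0]>172))&(f[...,1]>150)&(f[...,2]>80)
    k,l,s,ce=cv2.connectedComponentsWithStats(m.astype(np.uint8))
    for i in range(1,k):
        if s[i,4]>40: print(s[i],ce[i].round(1),np.median(P[l==i],0).round(3),plane(c,*ce[i],.13).round(3))
print(grip_depth,observe())
E
```

```text
top 376.9160505212261 [[0.01, 0.991, -0.131, 0.384], [-1.0, 0.009, -0.006, -0.031], [-0.005, 0.131, 0.991, 1.284], [0.0, 0.0, 0.0, 1.0]]
[332 205  26  24 188] [344.6 216.5] [ 0.488 -0.088  0.134] [ 0.488 -0.089  0.13 ]
scene 406.065074611351 [[0.839, 0.228, -0.494, 0.027], [-0.544, 0.327, -0.772, -0.853], [-0.014, 0.917, 0.399, 0.547], [0.0, 0.0, 0.0, 1.0]]
[301 205  16  22 146] [309.  214.1] [ 0.482 -0.098  0.137] [ 0.49  -0.086  0.13 ]
0.0188 {'clock': 0.1, 'joint_pos': array([ 5.87958573e+01,  1.48532671e+01,  8.80029656e+01, -4.87727279e-04,
        7.72340102e+01, -1.16183992e+01]), 'joint_vel': array([-0.00258092, -0.07774175, -0.17036249, -0.06057143, -0.01854366,
        0.02498965]), 'effort': array([ 3.34481090e-03, -4.38206613e+01, -2.84645408e+01,  7.19551323e-02,
        3.62386450e-02, -9.58033320e-05]), 'eef_pos': array([0.18407231, 0.51774665, 0.19713082]), 'tcp_rot': array([[-9.42141399e-01,  3.35214751e-01, -8.08907697e-04],
       [ 3.35215585e-01,  9.42140481e-01, -1.35147177e-03],
       [ 3.09071414e-04, -1.54443597e-03, -9.99998760e-01]]), 'contact_force': array([-0.19283323,  0.45722676,  0.15863121]), 'moment': array([-0.02414738,  0.04949695, -0.00075522]), 'gripper_force': 0.0, 'width': 0.9968849526393708}
```

View pics/top0.png

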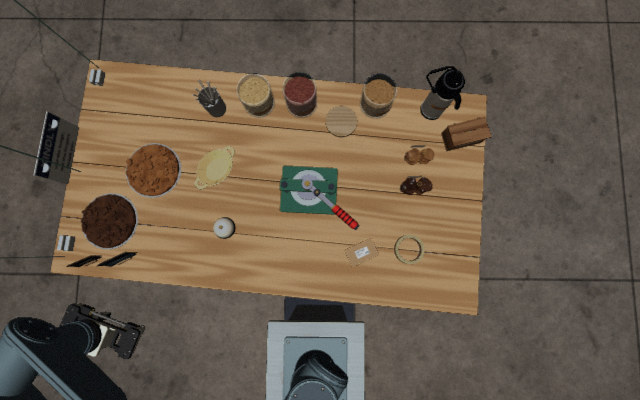

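View pics/scene0.png

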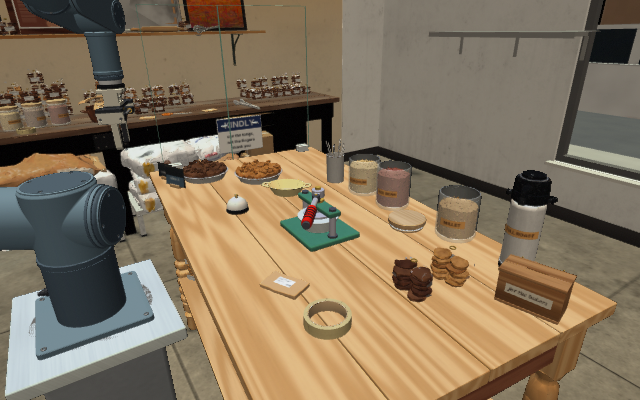

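The top view (up = +x, left = +y) shows the press bolt near (308,184) and the red grip near (344,216), pointing toward the robot's right. Clockwise therefore sweeps the grip toward the robot and to +y. In the scene view the grip is at (309,214), with clear space around it.

```bash
cat >> h.py <<'E'
def grip(c):
    f=cv2.cvtColor(c["frame"],cv2.COLOR_RGB2HSV)
    m=(((f[...,0]<8)|(f[...,0]>172))&(f[...,1]>150)&(f[...,2]>80)).astype(np.uint8)
    m[:130]=0; m[300:]=0
    m=cv2.morphologyEx(m,cv2.MORPH_CLOSE,np.ones((5,5)))
    k,l,s,ce=cv2.connectedComponentsWithStats(m); i=1+np.argmax(s[1:,4])
    v,u=np.nonzero(l==i); r=cv2.minAreaRect(np.c_[u,v].astype(np.float32))
    vx,vy,x,y=cv2.fitLine(np.c_[u,v].astype(np.float32),cv2.DIST_L2,0,.01,.01).ravel()
    a,b=plane(c,x-9*vx,y-9*vy,.13),plane(c,x+9*vx,y+9*vy,.13)
    return plane(c,*r[0],.13)[:2],plane(c,x,y,.13)[:2],np.degrees(np.arctan2(*(b-a)[1::-1]))
E
python3 - <<'E'
from h import *
c=camera("top"); f=cv2.cvtColor(c["frame"],cv2.COLOR_RGB2HSV); P=cloud(c)
m=((f[...,0]>65)&(f[...,0]<95)&(f[...,1]>100)).astype(np.uint8)
m[:150]=0;m[225:]=0;m[:,:270]=0;m[:,350:]=0
v,u=np.nonzero(m&(np.abs(P[...,2]-.022)<.012))
q=np.array([plane(c,a,b,.022)[:2] for a,b in zip(u,v)]).astype(np.float32)
r=cv2.minAreaRect(q);print("base",r)
print("yoke",P[(m>0)&(P[...,2]>.085)].mean(0))
g=(np.hypot(P[...,0]-.57,P[...,1]+.0)<.1)&(P[...,2]>.117); v,u=np.nonzero(g); print(P[g].round(3)[:40].tolist())
print(grip(c)); print(np.median(P[m>0],0))
cv2.imwrite("pics/crop.png",cv2.resize(c["frame"][150:240,270:370,::-1],None,fx=6,fy=6))
E
```

```text
base ((0.5873962044715881, 0.027907587587833405), (0.18370917439460754, 0.15437525510787964), 87.60276794433594)
yoke [0.58582746 0.02700675 0.11374423]
[[0.606, 0.034, 0.135], [0.606, 0.031, 0.134], [0.606, 0.028, 0.132], [0.606, 0.025, 0.135], [0.603, 0.041, 0.133], [0.602, 0.038, 0.135], [0.602, 0.034, 0.135], [0.602, 0.031, 0.136], [0.603, 0.028, 0.135], [0.603, 0.025, 0.132], [0.603, 0.022, 0.134], [0.603, 0.019, 0.134], [0.6, 0.044, 0.132], [0.599, 0.04, 0.138], [0.599, 0.037, 0.137], [0.6, 0.034, 0.134], [0.6, 0.031, 0.132], [0.599, 0.028, 0.139], [0.6, 0.025, 0.132], [0.6, 0.022, 0.133], [0.599, 0.019, 0.136], [0.599, 0.016, 0.136], [0.597, 0.044, 0.132], [0.596, 0.04, 0.136], [0.596, 0.037, 0.136], [0.594, 0.034, 0.146], [0.595, 0.031, 0.144], [0.595, 0.028, 0.143], [0.595, 0.025, 0.142], [0.597, 0.022, 0.133], [0.597, 0.019, 0.131], [0.597, 0.016, 0.133], [0.593, 0.043, 0.138], [0.593, 0.04, 0.136], [0.592, 0.037, 0.142], [0.592, 0.034, 0.142], [0.592, 0.028, 0.142], [0.593, 0.025, 0.139], [0.592, 0.022, 0.139], [0.594, 0.019, 0.133]]
(array([ 0.48746079, -0.08842581]), array([ 0.48737761, -0.08861881]), np.float64(-130.5960306189369))
[0.57763955 0.04248396 0.02239941]
```

View pics/crop.png

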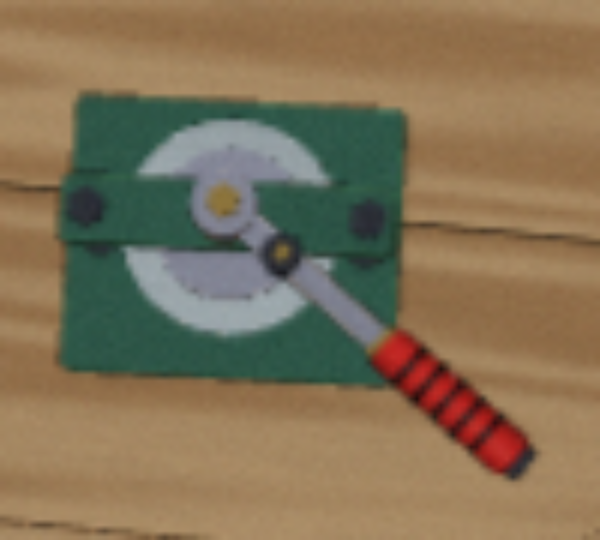

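The crop shows the bolt at about (307,183.5) in the full picture, and the handle straight. That gives the bolt at about (0.587, 0.028) and the grip at about (0.4875, -0.0885), 153 mm out at -130.5°. I'll move with the fingers shut to a point 55 mm behind the grip, high up.

Emit:
move_arm(
  targets=[
    [0, -0.0416, -0.0377, 0, 0, 0, 0],
    [0, -0.0416, -0.0377, 0, 0, 0, 0],
    [0, -0.0416, -0.0377, 0, 0, 0, 0],
    [0, -0.0416, -0.0377, 0, 0, 0, 0],
    [0, -0.0416, -0.0377, 0, 0, 0, 0],
    [0, -0.0416, -0.0377, 0, 0, 0, 0],
    [0, -0.0416, -0.0377, 0, 0, 0, 0],
    [0, -0.0416, -0.0377, 0, 0, 0, 0],
    [0, -0.0416, -0.0377, 0, 0, 0, 0],
    [0, -0.0416, -0.0377, 0, 0, 0, 0],
    [0, -0.0416, -0.0377, 0, 0, 0, 0],
    [0, -0.0416, -0.0377, 0, 0, 0, 0],
    [0, -0.0416, -0.0377, 0, 0, 0, 0],
    [0, 0, 0, 0, 0, 0, -0.172],
    [0, 0, 0, 0, 0, 0, -0.172],
    [0, 0, 0, 0, 0, 0, -0.172],
    [0, 0, 0, 0, 0, 0, -0.172],
    [0, 0, 0, 0, 0, 0, -0.172],
    [0, 0, 0, 0, 0, 0, -0.172],
    [0, 0, 0, 0, 0, 0, -0.172],
  ],
)

```text
clock: 2.65
eef_pos: [0.5293, -0.1247, 0.1975]
tcp_rot: [[-0.646, -0.763, -0.001], [-0.763, 0.646, 0.0], [0.0, 0.001, -1.0]]
contact_force: [-0.6, -0.4, -0.1]
width: 0.003
gripper_force: 0.0
```

```bash
cat >> h.py <<'E'
def st():
    o=observe(); R=o["tcp_rot"]; B=np.array([.587,.028])
    p=o["eef_pos"]; q=R.T@(np.r_[B,p[2]]-p)
    print("t",o["clock"],"tcp",p.round(4),"yaw",np.degrees(np.arctan2(R[1,0],R[0,0])).round(1),"tilt",R[:2,2].round(3),"bolt in tool",q.round(4),"F tool",(R.T@o["contact_force"]).round(2),"J",o["joint_pos"].round(0),"w",round(o["width"],3))
E
python3 -c "
from h import *
st(); print(grip(camera('top')))"
```

```text
t 2.65 tcp [ 0.5293 -0.1247  0.1975] yaw -130.3 tilt [-0.001  0.   ] bolt in tool [-0.1538  0.0547  0.    ] F tool [0.7  0.17 0.08] J [ -25.   14.   89.    0.   77. -165.] w 0.003
(array([ 0.46044106, -0.11935913]), array([ 0.46088569, -0.1194801 ]), np.float64(-41.39966517107321))
```

Emit:
move_arm(
  targets=[
    [0, -0.001, 0, 0.03, 0, 0, 0],
    [0, -0.001, 0, 0.03, 0, 0, 0],
    [0, -0.002, 0, 0.03, 0, 0, 0],
    [0, 0, 0.005, 0, 0, 0, 0],
    [0, 0, 0.005, 0, 0, 0, 0],
    [0, 0, 0.005, 0, 0, 0, 0],
    [0, 0, 0.003, 0, 0, 0, 0],
    [0, 0, 0, 0, 0, 0, 0],
  ],
)

```text
clock: 3.7
eef_pos: [0.5186, -0.11, 0.1085]
tcp_rot: [[-0.651, -0.759, 0.001], [-0.759, 0.651, -0.0], [-0.0, -0.001, -1.0]]
contact_force: [1.3, 1.2, -0.5]
width: 0.007
gripper_force: 0.0
```

```bash
python3 -c "
from h import *
st(); c=camera('scene'); save(c,'s1.png'); cv2.imwrite('pics/s1c.png',cv2.resize(c['frame'][130:290,220:420,::-1],None,fx=3,fy=3))"
```

```text
t 3.7 tcp [ 0.5186 -0.11    0.1085] yaw -130.6 tilt [ 0.001 -0.   ] bolt in tool [-0.1493  0.0379  0.    ] F tool [-1.75 -0.18  0.5 ] J [ -24.   17.   98.   -0.   65. -163.] w 0.007
```

View pics/s1c.png

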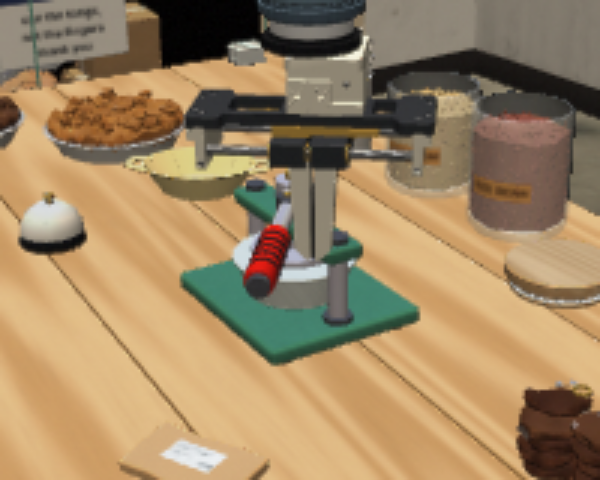

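The crop shows the shut fingers just behind the grip, the grip at (270,255) and the fingers at (312,210), at the right height and clear of the yoke. I'll start sweeping along the arc.

Emit:
move_arm(
  targets=[
    [0, 0, 0.006, 0, 0, 0, 0],
    [0, 0.0008, 0.0045, 0, 0, 0, 0.03],
    [0, 0.0008, 0.0045, 0, 0, 0, 0.03],
    [0, 0.0008, 0.0045, 0, 0, 0, 0.03],
    [0, 0.0008, 0.0045, 0, 0, 0, 0.03],
    [0, 0.0008, 0.0045, 0, 0, 0, 0.03],
    [0, 0.0008, 0.0045, 0, 0, 0, 0.03],
    [0, 0.0008, 0.0045, 0, 0, 0, 0.03],
    [0, 0.0008, 0.0045, 0, 0, 0, 0.03],
    [0, 0.0008, 0.0045, 0, 0, 0, 0.03],
  ],
)

```text
clock: 5.0
eef_pos: [0.4809, -0.0812, 0.1079]
tcp_rot: [[-0.831, -0.557, -0.0], [-0.557, 0.831, -0.0], [0.001, 0.0, -1.0]]
contact_force: [-1.0, -3.1, 1.1]
width: 0.006
gripper_force: 1.4
```

```bash
python3 -c "
from h import *
st(); print(grip(camera('scene')))"
```

```text
t 5.0 tcp [ 0.4809 -0.0812  0.1079] yaw -146.2 tilt [-0. -0.] bolt in tool [-1.489e-01  3.170e-02 -1.000e-04] F tool [ 2.53 -2.05 -1.09] J [ -23.   13.  104.   -0.   63. -147.] w 0.006
(array([ 0.45325074, -0.08256432]), array([ 0.45345619, -0.07959256]), np.float64(49.625810211714935))
```

Emit:
move_arm(
  targets=[
    [0, 0.0008, 0.0045, 0, 0, 0, 0.03],
    [0, 0.0008, 0.0045, 0, 0, 0, 0.03],
    [0, 0.0008, 0.0045, 0, 0, 0, 0.03],
    [0, 0.0008, 0.0045, 0, 0, 0, 0.03],
    [0, 0.0008, 0.0045, 0, 0, 0, 0.03],
    [0, 0, 0, 0, 0, 0, 0],
  ],
)

```text
clock: 5.8
eef_pos: [0.4662, -0.0631, 0.1078]
tcp_rot: [[-0.904, -0.428, -0.0], [-0.428, 0.904, 0.001], [-0.0, 0.001, -1.0]]
contact_force: [0.5, -1.6, 1.6]
width: 0.005
gripper_force: 0.4
```

```bash
python3 -c "
from h import *
st()"
```

```text
t 5.8 tcp [ 0.4662 -0.0631  0.1078] yaw -154.7 tilt [-0.     0.001] bolt in tool [-1.481e-01  3.070e-02  1.000e-04] F tool [ 0.22 -1.64 -1.62] J [ -21.   12.  106.    0.   63. -137.] w 0.005
```

Emit:
move_arm(
  targets=[
    [0, 0.0008, 0.0045, 0, 0, 0, 0.03],
    [0, 0.0008, 0.0045, 0, 0, 0, 0.03],
    [0, 0.0008, 0.0045, 0, 0, 0, 0.03],
  ],
)

```text
clock: 6.18
eef_pos: [0.4588, -0.0523, 0.1078]
tcp_rot: [[-0.939, -0.343, 0.0], [-0.343, 0.939, 0.0], [-0.0, 0.0, -1.0]]
contact_force: [0.9, -3.2, 0.2]
width: 0.004
gripper_force: 1.1
```

Emit:
move_arm(
  targets=[
    [0, 0.0008, 0.0045, 0, 0, 0, 0.03],
    [0, 0.0008, 0.0045, 0, 0, 0, 0.03],
    [0, 0.0008, 0.0045, 0, 0, 0, 0.03],
  ],
)

```text
clock: 6.55
eef_pos: [0.4529, -0.0416, 0.1082]
tcp_rot: [[-0.966, -0.258, 0.001], [-0.258, 0.966, -0.003], [-0.001, -0.003, -1.0]]
contact_force: [1.5, -10.2, 1.8]
width: 0.007
gripper_force: 3.8
```

Force has jumped from about 3 N to 10 N, so the bolt is home and the handle is starting to fold. I've folded at most 13 mm, so 9 mm more stays within the window.

Emit:
move_arm(
  targets=[
    [0, 0.0005, 0.003, 0, 0, 0, 0.027],
    [0, 0.0005, 0.003, 0, 0, 0, 0.027],
    [0, 0.0005, 0.003, 0, 0, 0, 0.027],
    [0, 0, 0, 0, 0, 0, 0],
  ],
)

```text
clock: 7.05
eef_pos: [0.4492, -0.034, 0.1084]
tcp_rot: [[-0.984, -0.18, 0.001], [-0.18, 0.984, -0.004], [-0.0, -0.004, -1.0]]
contact_force: [-1.0, -9.2, 2.3]
width: 0.005
gripper_force: 4.0
```

```bash
python3 -c "
from h import *
st(); c=camera('scene'); t=camera('top')
a=cv2.resize(c['frame'][160:260,260:380,::-1],(600,500)); cv2.imwrite('pics/f1.png',a); print(grip(c),grip(t)); save(t,'t1.png')
save(camera('wrist'),'w1.png')"
```

```text
t 7.05 tcp [ 0.4492 -0.034   0.1084] yaw -169.6 tilt [ 0.001 -0.004] bolt in tool [-1.467e-01  3.620e-02 -1.000e-04] F tool [ 2.62 -8.92 -2.24] J [ -18.    9.  108.   -0.   62. -119.] w 0.005
(array([ 0.42230993, -0.02657342]), array([ 0.41970104, -0.02896459]), np.float64(15.571642292115666)) (array([ 0.4045765 , -0.02641338]), array([ 0.40586323, -0.02655263]), np.float64(-83.88606441809095))
```

View pics/f1.png

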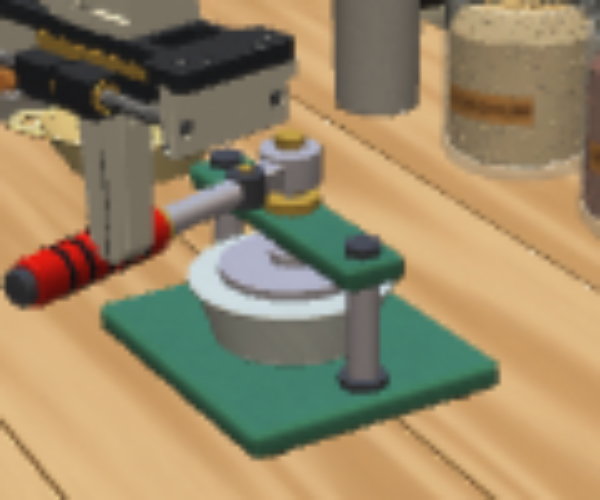

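The scene crop shows the fingers on the grip's far side, the knuckle at crop (245,170–185), and the end cap at (22,287). The handle lies ahead of the head, and the angles will say by how much.

```bash
python3 -c "
from h import *
c=camera('scene')
f=lambda x,y,z: plane(c,260+x/5-.4,160+y/5-.4,z)[:2]
A=lambda v: np.degrees(np.arctan2(v[1],v[0]))
b=np.array([.587,.028]);print('boltnut',f(291,138,.148),f(291,148,.137))
cap=f(24,286,.125); s=f(195,208,.125); red=f(163,228,.125)
for z in(.135,.14,.145):
  k=f(244,168,z); print(z,k,np.linalg.norm(k-b),A(k-b),A(cap-k),A(s-k))
print(cap,np.linalg.norm(cap-b),A(cap-s),A(cap-b))"
```

```text
boltnut [0.58069343 0.01404422] [0.58768011 0.02515041]
0.135 [0.55354393 0.01927601] 0.03457480042392941 -165.38503332811968 -162.99825641413562 -162.6141246217994
0.14 [0.54715624 0.00869489] 0.044274285276428245 -154.1488690862518 -166.07475017797066 -177.54697683314774
0.145 [ 0.54076856 -0.00188623] 0.05505027877301025 -147.11942461397797 -169.52156830771082 160.02019624319544
[ 0.39793774 -0.02830275] 0.19726767813047041 -163.12331069406608 -163.41646584316715
```

The bend is estimated at 0.08–0.19 rad. I'll add 4 mm to make sure of the click, then ease off in steps while watching the force. That also shows where the straight position is.

Emit:
move_arm(
  targets=[
    [0, 0.0003, 0.002, 0, 0, 0, 0.018],
    [0, 0.0003, 0.002, 0, 0, 0, 0.018],
    [0, 0, 0, 0, 0, 0, 0],
  ],
)

```text
clock: 7.62
eef_pos: [0.4475, -0.0302, 0.1083]
tcp_rot: [[-0.99, -0.144, 0.0], [-0.144, 0.99, -0.004], [0.001, -0.004, -1.0]]
contact_force: [-2.3, -9.5, 2.7]
width: 0.008
gripper_force: 4.3
```

```bash
python3 -c "
from h import *
st()"
```

```text
t 7.625 tcp [ 0.4475 -0.0302  0.1083] yaw -171.7 tilt [ 0.    -0.004] bolt in tool [-0.1465  0.0375 -0.0002] F tool [ 3.64 -9.13 -2.69] J [ -18.    9.  109.   -0.   62. -116.] w 0.008
```

Emit:
move_arm(
  targets=[
    [0, -0.0005, -0.003, 0, 0, 0, -0.027],
    [0, -0.0005, -0.003, 0, 0, 0, -0.027],
    [0, -0.0005, -0.003, 0, 0, 0, -0.027],
    [0, 0, 0, 0, 0, 0, 0],
  ],
)

```text
clock: 8.12
eef_pos: [0.4517, -0.0389, 0.1085]
tcp_rot: [[-0.975, -0.224, 0.002], [-0.224, 0.975, -0.004], [-0.001, -0.004, -1.0]]
contact_force: [0.3, -8.9, 0.6]
width: 0.005
gripper_force: 3.7
```

```bash
python3 -c "
from h import *
st()"
```

```text
t 8.125 tcp [ 0.4517 -0.0389  0.1085] yaw -167.1 tilt [ 0.002 -0.004] bolt in tool [-0.1469  0.0349  0.    ] F tool [ 1.73 -8.76 -0.61] J [ -19.   10.  108.   -0.   62. -122.] w 0.005
```

Emit:
move_arm(
  targets=[
    [0, -0.0005, -0.003, 0, 0, 0, -0.027],
    [0, 0, 0, 0, 0, 0, 0],
  ],
)

```text
clock: 8.38
eef_pos: [0.4532, -0.0416, 0.1086]
tcp_rot: [[-0.968, -0.25, 0.003], [-0.25, 0.968, -0.004], [-0.002, -0.004, -1.0]]
contact_force: [1.2, -8.9, 1.4]
width: 0.005
gripper_force: 3.5
```

```bash
python3 -c "
from h import *
st()"
```

```text
t 8.375 tcp [ 0.4532 -0.0416  0.1086] yaw -165.5 tilt [ 0.003 -0.004] bolt in tool [-1.47e-01  3.40e-02  1.00e-04] F tool [ 1.03 -8.96 -1.38] J [ -19.   10.  108.   -0.   62. -124.] w 0.005
```

Emit:
move_arm(
  targets=[
    [0, -0.0005, -0.003, 0, 0, 0, -0.027],
    [0, 0, 0, 0, 0, 0, 0],
  ],
)

```text
clock: 8.62
eef_pos: [0.4533, -0.0424, 0.108]
tcp_rot: [[-0.961, -0.276, 0.001], [-0.276, 0.961, 0.0], [-0.001, -0.0, -1.0]]
contact_force: [2.0, -2.6, 1.9]
width: 0.007
gripper_force: 1.5
```

```bash
python3 -c "
from h import *
st()"
```

```text
t 8.625 tcp [ 0.4533 -0.0424  0.108 ] yaw -164.0 tilt [0.001 0.   ] bolt in tool [-1.479e-01  3.080e-02  1.000e-04] F tool [-1.21 -3.03 -1.86] J [ -19.   10.  108.    0.   62. -125.] w 0.007
```

Emit:
move_arm(
  targets=[
    [0, -0.0005, -0.003, 0, 0, 0, -0.027],
    [0, 0, 0, 0, 0, 0, 0],
  ],
)

```text
clock: 8.88
eef_pos: [0.4536, -0.0447, 0.1074]
tcp_rot: [[-0.953, -0.303, -0.001], [-0.303, 0.953, 0.001], [0.001, 0.001, -1.0]]
contact_force: [0.5, 0.6, 1.2]
width: 0.004
gripper_force: 0.0
```

```bash
python3 -c "
from h import *
st()"
```

```text
t 8.875 tcp [ 0.4536 -0.0447  0.1074] yaw -162.4 tilt [-0.001  0.001] bolt in tool [-1.491e-01  2.890e-02 -1.000e-04] F tool [-0.64  0.41 -1.23] J [ -20.   10.  108.    0.   62. -127.] w 0.004
```

Full unload came at about 13.5 mm back from the peak, so the peak bend was about 0.12 rad: clicked, and not over-pulled. The handle is now straight. I'll back clear a little, pause, then make the second push slightly deeper.

Emit:
move_arm(
  targets=[
    [0, -0.0005, -0.003, 0, 0, 0, -0.02],
    [0, -0.0005, -0.003, 0, 0, 0, -0.02],
    [0, 0, 0, 0, 0, 0, 0],
    [0, 0, 0, 0, 0, 0, 0],
    [0, 0, 0, 0, 0, 0, 0],
  ],
)

```text
clock: 9.5
eef_pos: [0.457, -0.0505, 0.1078]
tcp_rot: [[-0.94, -0.34, -0.0], [-0.34, 0.94, 0.0], [0.0, 0.0, -1.0]]
contact_force: [0.5, 0.6, 0.2]
width: 0.007
gripper_force: 0.0
```

```bash
python3 -c "
from h import *
st(); print(grip(camera('scene')),grip(camera('top')))"
```

```text
t 9.5 tcp [ 0.457  -0.0505  0.1078] yaw -160.1 tilt [-0.  0.] bolt in tool [-0.1489  0.0296 -0.    ] F tool [-0.72  0.41 -0.23] J [ -20.   11.  107.    0.   62. -130.] w 0.007
(array([ 0.42633492, -0.03697904]), array([ 0.42668787, -0.03658151]), np.float64(23.25323008060914)) (array([ 0.41135171, -0.03822143]), array([ 0.41054577, -0.03793708]), np.float64(-76.48819889431168))
```

Emit:
move_arm(
  targets=[
    [0, 0.0005, 0.003, 0, 0, 0, 0.02],
    [0, 0.0005, 0.003, 0, 0, 0, 0.02],
    [0, 0.0005, 0.003, 0, 0, 0, 0.027],
    [0, 0.0005, 0.003, 0, 0, 0, 0.027],
    [0, 0.0005, 0.003, 0, 0, 0, 0.027],
    [0, 0.0005, 0.003, 0, 0, 0, 0.027],
    [0, 0.0005, 0.003, 0, 0, 0, 0.027],
    [0, 0.0005, 0.003, 0, 0, 0, 0.027],
    [0, 0, 0, 0, 0, 0, 0],
  ],
)

```text
clock: 10.72
eef_pos: [0.4475, -0.0311, 0.1086]
tcp_rot: [[-0.99, -0.144, 0.001], [-0.144, 0.989, -0.005], [-0.0, -0.005, -1.0]]
contact_force: [-1.6, -8.9, 2.7]
width: 0.005
gripper_force: 4.2
```

```bash
python3 -c "
from h import *
st(); print(grip(camera('scene')),grip(camera('top')))"
```

```text
t 10.725 tcp [ 0.4475 -0.0311  0.1086] yaw -171.7 tilt [ 0.001 -0.005] bolt in tool [-1.466e-01  3.830e-02 -1.000e-04] F tool [ 2.84 -8.62 -2.66] J [ -18.    9.  109.   -0.   62. -116.] w 0.005
(array([ 0.42264483, -0.02328585]), array([ 0.41937273, -0.02555601]), np.float64(4.75816710258575)) (array([ 0.40454612, -0.02337078]), array([ 0.40482324, -0.02228106]), np.float64(-90.39802814003035))
```

Emit:
move_arm(
  targets=[
    [0, 0.0003, 0.002, 0, 0, 0, 0.01],
    [0, 0.0003, 0.002, 0, 0, 0, 0.01],
    [0, 0, 0, 0, 0, 0, 0],
  ],
)

```text
clock: 11.2
eef_pos: [0.446, -0.0272, 0.1085]
tcp_rot: [[-0.992, -0.125, 0.001], [-0.125, 0.992, -0.005], [0.0, -0.005, -1.0]]
contact_force: [-1.6, -9.8, 1.9]
width: 0.005
gripper_force: 4.4
```

```bash
python3 -c "
from h import *
st(); print(grip(camera('scene')),grip(camera('top')))"
```

```text
t 11.2 tcp [ 0.446  -0.0272  0.1085] yaw -172.8 tilt [ 0.001 -0.005] bolt in tool [-0.1468  0.0372 -0.0002] F tool [ 2.76 -9.54 -1.9 ] J [ -18.    9.  109.   -0.   62. -115.] w 0.005
(array([ 0.42141086, -0.02098607]), array([ 0.41704657, -0.02251328]), np.float64(-0.8993669528193134)) (array([ 0.40448535, -0.01728535]), array([ 0.40357907, -0.01737137]), np.float64(-92.12261909972632))
```

Emit:
move_arm(
  targets=[
    [0, -0.0005, -0.003, 0, 0, 0, -0.025],
    [0, -0.0005, -0.003, 0, 0, 0, -0.025],
    [0, -0.0005, -0.003, 0, 0, 0, -0.025],
    [0, -0.0005, -0.003, 0, 0, 0, -0.025],
    [0, -0.0005, -0.003, 0, 0, 0, -0.025],
    [0, -0.0005, -0.003, 0, 0, 0, -0.025],
    [0, -0.0005, -0.003, 0, 0, 0, -0.025],
    [0, -0.0005, -0.003, 0, 0, 0, -0.025],
    [0, -0.0005, -0.003, 0, 0, 0, 0],
    [0, 0, -0.005, 0, 0, 0, 0],
    [0, 0, -0.005, 0, 0, 0, 0],
    [0, 0, -0.01, 0, 0, 0, 0],
    [0, 0, 0, 0, 0, 0, 0],
  ],
)

```text
clock: 12.92
eef_pos: [0.463, -0.0697, 0.1079]
tcp_rot: [[-0.948, -0.319, 0.0], [-0.319, 0.948, -0.0], [-0.0, -0.0, -1.0]]
contact_force: [-0.1, -0.3, 0.6]
width: 0.003
gripper_force: 0.0
```

```bash
python3 -c "
from h import *
st(); print(grip(camera('scene')),grip(camera('top')))"
```

```text
t 12.925 tcp [ 0.463  -0.0697  0.1079] yaw -161.4 tilt [ 0. -0.] bolt in tool [-0.1487  0.0531  0.    ] F tool [ 0.23 -0.24 -0.59] J [ -22.   11.  106.   -0.   62. -131.] w 0.003
(array([ 0.43381813, -0.03528223]), array([ 0.43394313, -0.0334311 ]), np.float64(24.94421059037793)) (array([ 0.45197248, -0.02208958]), array([ 0.44951525, -0.02188647]), np.float64(-136.5177035418645))
```

Emit:
move_arm(
  targets=[
    [0, 0, -0.01, 0, 0, 0, 0],
    [0, 0, 0, -0.04, 0, 0, 0],
    [0, 0, 0, -0.05, 0, 0, 0],
    [0, 0, 0, -0.05, 0, 0, 0],
    [0, 0, -0.04, 0, 0, 0, 0],
    [0, 0, -0.05, 0, 0, 0, 0],
    [0, 0, -0.05, 0, 0, 0, 0],
    [0, 0, -0.05, 0, 0, 0, 0],
    [0, 0, -0.05, 0, 0, 0, 0],
    [0, 0, -0.03, 0, 0, 0, 0],
    [0, 0, 0, 0, 0, 0, 0],
    [0, 0, 0, 0, 0, 0, 0],
  ],
)

```text
clock: 14.52
eef_pos: [0.5518, -0.3336, 0.2476]
tcp_rot: [[-0.948, -0.32, -0.001], [-0.32, 0.948, 0.001], [0.0, 0.001, -1.0]]
contact_force: [-0.2, -0.5, -0.3]
width: 0.004
gripper_force: 0.0
```

```bash
python3 -c "
from h import *
st(); c=camera('scene');t=camera('top');print(grip(c),grip(t))
cv2.imwrite('pics/end.png',np.hstack([cv2.resize(t['frame'][130:270,180:450,::-1],(400,300)),cv2.resize(c['frame'][150:270,240:400,::-1],(400,300))]))"
```

```text
t 14.525 tcp [ 0.5518 -0.3336  0.2476] yaw -161.4 tilt [-0.001  0.001] bolt in tool [-1.489e-01  3.314e-01  3.000e-04] F tool [ 0.33 -0.46  0.27] J [ -41.   23.   69.    0.   88. -150.] w 0.004
(array([ 0.44205721, -0.03237173]), array([ 0.4435071 , -0.03071375]), np.float64(20.78347799084775)) (array([ 0.4439688 , -0.02577456]), array([ 0.44407682, -0.0256214 ]), np.float64(-160.0250654576382))
```

View pics/end.png

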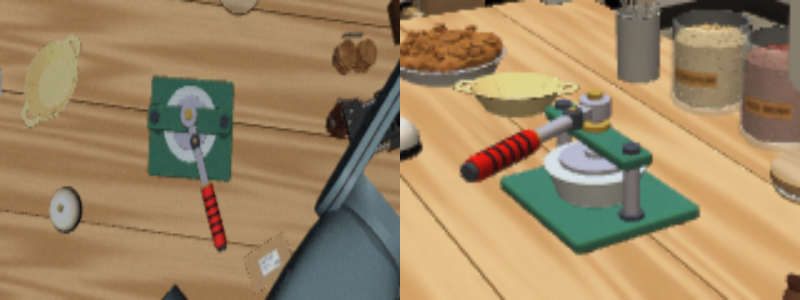

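The final picture shows the handle straight, with bolt, knuckle and grip in line at -160°. The bell, dish, packet and other bystanders in view haven't moved, and the arm is clear with zero force. Handing in.

```bash
python3 -c "
from h import *
print(hand_in())"
```

```text
the job is handed in; nothing more can be done
None
```

The job is handed in: by the force and position readings the bolt is tight after two clicks, each bent about 0.12–0.16 rad and not over-pulled; the handle is straight and the hand clear. No result was reported back, and the tape and cookies were hidden by the arm in the last picture.

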